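# Find the rocking corner of a jig plate and shim it

## Robot

A 6-joint arm with a two-finger parallel gripper is mounted at the origin on the work surface. World frame = base frame: x ahead of the robot, y to its left, z up, the work surface at z = 0. Lengths are in m, angles in degrees, forces in N, time in s.
With the tool pointing down it reaches from about 0.4 to 0.825 m from the base axis. Payload 7 kg.
Tool frame: the origin (TCP) lies on the centre line of the jaws, within the pads' length; the fingertips stand 25 mm ahead of it and the grasp point (between the pads) lies 6 mm ahead of it; x points along the fingers, z is the direction in which the jaws open and shut, and the axes are right-handed (so a half turn about x gives the same grasp; the last joint's range is limited). The gripper opens to 88 mm and grips with 3 to 60 N. Pads are 19 mm wide; open, the fingers measure 130 mm over their backs; the gripper's body (78 mm by 193 mm) begins 47 mm behind the grasp point.
Start: joints at [-59.353, 20.546, 0.682, 0, -70.136, -16.507], TCP at [0.165, -0.655, 0.252] pointing down, gripper open.
Joint ranges: [-176.03, 176.03], [-82.01, 121.73], [-58.28, 71.71], [-173.87, 95.51], [-174.79, -0.11], [-173.66, 173.66]. Speed limits (degrees/s): [136.94, 136.94, 172.46, 180, 180, 180].

## Interface

Orientations are given as [roll, pitch, yaw] about the fixed x, y, z axes, in that order (R = Rz(yaw) Ry(pitch) Rx(roll)).
In Python, from plant import ctrl gives the robot as it stands. The module is installed in compiled form; this text tells all that it offers.
- The arm moves only by the tool send_rows, never from a script. Its argument "deltas" is a list of rows, each an object of numbers: "dx", "dy", "dz": the shift along the tool's x, y, z in mm; "ax", "ay", "az": the turn, a rotation vector about the tool's x, y, z in units of 5 degrees (1.0 is 5 degrees); "fingers": the opening, from 0 (shut) to 1 (fully open). A call has 1 to 12 rows; each row shifts and turns the commanded pose from where the row before left it, along the tool's axes as they then stand; what a row does not reach is not made up. A row lasts 1/8 s, in which the tool goes at most 62.5 mm and 10.7 degrees, less where a joint would pass 70% of its speed; a pose out of reach is approached as far as the arm can. A call with a gripper value outside its range is refused whole. The fingers move at their own pace and stop on an object; the grip force is fixed at half the most. Time passes only in rows, so rows that do not move let the fingers close. It gives the time, the measured TCP pose, the force and the opening at its end, in the units of the state.
- ctrl.get_obs(): the state, without advancing time (a new reading comes with each control period).
- ctrl.snapshot(name): name is "side" or "top" or "wrist"; returns a dict with "image" (420x560x3 uint8, blue, green, red), "fx", "fy", "cx", "cy" (pixels), "R" (3x3) and "t" (3): a world point X has camera coordinates R X + t; the wrist camera has in their place "hand_eye" (4x4, takes a point from camera to tool coordinates, whose origin is the TCP and whose axes are the tool frame's). Camera axes: x right, y down, z forward; pixel columns grow to the right and rows downward; lengths in m; the calibration is good to about 2 mm. The wrist camera is an equidistant fisheye: a pixel r from the principal point sees the ray r / f radians off the axis. A picture is of the moment at which its call begins: read the wrist's pose just before it. There is no depth.
- ctrl.close_job(): hands the job in, once; it reports no verdict.
The state is a dict: "clock": time; "joint_pos": joint angles; "qvel": joint speeds; "tau": joint torques, N m; "tool_pos": TCP position; "orientation": TCP orientation; "force": force on the tool from outside, world axes, zero at the start; "moment": the same for the moment, N m; "opening": finger opening in m.
Only numpy, scipy, OpenCV 4.12 (cv2) and the standard library are available. Lean on these libraries where they do the work, as an engineer would, in place of code of your own. Each camera call takes 0.05 s, during which the arm holds its last target.

## Task

One corner of the aluminium jig plate rocks when you press on it. Press down on the corners with a fingertip until you find the one that gives, push that corner's steel shim straight in under it until its upright tab lies flat against the edge of the plate, then press the corner once more, firmly, to check that it no longer gives. Leave the other three shims and everything else where they are, and pick nothing up; finish clear of the jig.

Things in the scene. Friction and masses are not known exactly. Their poses are not given: they have to be found in the camera images.
- subbase: Dark steel sub-base of the jig, 170 x 280 x 12 mm, screwed to the bench. Origin at the centre of its underside, on the bench; x along its 170 mm side (-x is nearer the robot), y along its 280 mm side, z up. It carries the plate, a hidden seat block under each plate corner and, outside each seat on the y sides, a guide (bed with two rails) for that corner's shim.
- plate: Aluminium jig plate, 160 (x) x 180 (y) x 12 mm, top 37 mm above the bench, corners bare. Origin in its middle, 31 mm up; axes as the sub-base's. A rubber mount under the black centre knob (top 63 mm up) springs it back level. Three corners give under 2 mm at 20 N; the fourth, whose seat is low, sinks about 6 mm under 3 to 4 N, then is solid. Which one does not show.
- corner_a (a point): Where to press the near left (-x, +y) corner: on the plate's top face, 58 mm in x and 74 mm in y from the plate's middle. It moves with the plate; 37 mm above the bench when level.
- corner_b (a point): Where to press the far left (+x, +y) corner: on the plate's top face, 58 mm in x and 74 mm in y from the plate's middle. It moves with the plate; 37 mm above the bench when level.
- corner_c (a point): Where to press the far right (+x, -y) corner: on the plate's top face, 58 mm in x and 74 mm in y from the plate's middle. It moves with the plate; 37 mm above the bench when level.
- corner_d (a point): Where to press the near right (-x, -y) corner: on the plate's top face, 58 mm in x and 74 mm in y from the plate's middle. It moves with the plate; 37 mm above the bench when level.
- shim_a: Loose L-shaped steel shim of the near left (-x, +y) corner, 30 mm wide, 60 g, slides easily: flat tongue 24 x 4 mm, upright tab 22 high x 4 mm thick at its outer end. Origin: foot of the tab's inner face, 20 mm above the bench. x: along the tongue, the way to push. z up. Rails beside it reach 26 mm, the tab's top 42 mm above the bench. Nose starts 3 to 7 mm outside the plate.
- shim_b: Loose L-shaped steel shim of the far left (+x, +y) corner, 30 mm wide, 60 g, slides easily: flat tongue 24 x 4 mm, upright tab 22 high x 4 mm thick at its outer end. Origin: foot of the tab's inner face, 20 mm above the bench. x: along the tongue, the way to push. z up. Rails beside it reach 26 mm, the tab's top 42 mm above the bench. Nose starts 3 to 7 mm outside the plate.
- shim_c: Loose L-shaped steel shim of the far right (+x, -y) corner, 30 mm wide, 60 g, slides easily: flat tongue 24 x 4 mm, upright tab 22 high x 4 mm thick at its outer end. Origin: foot of the tab's inner face, 20 mm above the bench. x: along the tongue, the way to push. z up. Rails beside it reach 26 mm, the tab's top 42 mm above the bench. Nose starts 3 to 7 mm outside the plate.
- shim_d: Loose L-shaped steel shim of the near right (-x, -y) corner, 30 mm wide, 60 g, slides easily: flat tongue 24 x 4 mm, upright tab 22 high x 4 mm thick at its outer end. Origin: foot of the tab's inner face, 20 mm above the bench. x: along the tongue, the way to push. z up. Rails beside it reach 26 mm, the tab's top 42 mm above the bench. Nose starts 3 to 7 mm outside the plate.
- home_a (a point): Where the origin of shim_a lies when that shim is home: tab flat against the plate's side face, tongue under the corner (which then gives 1 to 2 mm). Fixed on the sub-base, below the plate's edge, 20 mm above the bench. A shim goes in only where the seat is low; elsewhere it stops against the seat.
- home_b (a point): Where the origin of shim_b lies when that shim is home: tab flat against the plate's side face, tongue under the corner (which then gives 1 to 2 mm). Fixed on the sub-base, below the plate's edge, 20 mm above the bench. A shim goes in only where the seat is low; elsewhere it stops against the seat.
- home_c (a point): Where the origin of shim_c lies when that shim is home: tab flat against the plate's side face, tongue under the corner (which then gives 1 to 2 mm). Fixed on the sub-base, below the plate's edge, 20 mm above the bench. A shim goes in only where the seat is low; elsewhere it stops against the seat.
- home_d (a point): Where the origin of shim_d lies when that shim is home: tab flat against the plate's side face, tongue under the corner (which then gives 1 to 2 mm). Fixed on the sub-base, below the plate's edge, 20 mm above the bench. A shim goes in only where the seat is low; elsewhere it stops against the seat.
- spool_1: Loose red turned spool with a steel stem, 36 mm across, 41 mm tall, in a nest of the plate, left of the knob. Origin under its centre. Bystander.
- spool_2: The same spool, in the nest beyond the knob. Bystander.
- screw_jar: Small clear screw jar with white lid, 28 mm across, 34 mm tall, on the sub-base between the two left shims. Origin under its centre. Bystander.
- bush: Brass turned bush, 28 mm across, 26 mm tall, on the sub-base between the two right shims. Origin under its centre. Bystander.
- screwdriver: Screwdriver lying on the bench right of the jig. Bystander.
- mic_body: Microphone body, 154 mm long, 42 mm thick, lying on the bench left of the jig. Bystander.
- flux_bottle: White flux bottle, 40 mm across, 85 mm tall, on the bench left of the jig. Bystander.
- paper_cup: Paper cup, 76 mm across, 90 mm tall, on the bench right of the jig. Bystander.
There are look-alikes about, which are no part of the job. Leave any purple or red look-alike of the shim_a alone.

How it is judged (in metres and radians):
On the way, in this order (a step that is already met when the one before it is completed fails the run):
1. the corner that rocks has been pressed with the fingers and has sunk by more than 3 mm (((contact force between the fingers and plate above 1.5 N and horizontal distance between the grasp point and corner_a below 0.05 m and height (world z) of corner_a below 0.034 m) or (contact force between the fingers and plate above 1.5 N and horizontal distance between the grasp point and corner_b below 0.05 m and height (world z) of corner_b below 0.034 m) or (contact force between the fingers and plate above 1.5 N and horizontal distance between the grasp point and corner_c below 0.05 m and height (world z) of corner_c below 0.034 m) or (contact force between the fingers and plate above 1.5 N and horizontal distance between the grasp point and corner_d below 0.05 m and height (world z) of corner_d below 0.034 m))), for 0.05 s.
2. a shim is fully home under its corner, its tab against the plate's edge (within 3.5 mm) ((distance between shim_a and home_a below 0.0035 m or distance between shim_b and home_b below 0.0035 m or distance between shim_c and home_c below 0.0035 m or distance between shim_d and home_d below 0.0035 m)), for 0.1 s.
3. the shimmed corner has been pressed again with more than 5 N and has sunk by less than 2.5 mm (((distance between shim_a and home_a below 0.0035 m and contact force between the fingers and plate above 5 N and horizontal distance between the grasp point and corner_a below 0.05 m and height (world z) of corner_a above 0.0345 m) or (distance between shim_b and home_b below 0.0035 m and contact force between the fingers and plate above 5 N and horizontal distance between the grasp point and corner_b below 0.05 m and height (world z) of corner_b above 0.0345 m) or (distance between shim_c and home_c below 0.0035 m and contact force between the fingers and plate above 5 N and horizontal distance between the grasp point and corner_c below 0.05 m and height (world z) of corner_c above 0.0345 m) or (distance between shim_d and home_d below 0.0035 m and contact force between the fingers and plate above 5 N and horizontal distance between the grasp point and corner_d below 0.05 m and height (world z) of corner_d above 0.0345 m))), for 0.1 s.
At the end, for the whole second after the job is handed in: One shim is home under the corner that rocked: its origin within 3.5 mm of its home point, tab against the plate's edge. The other three shims are within 4 mm of where they started, all shims lie flat and still, and the plate is level within 0.02 rad (((distance between shim_a and home_a below 0.0035 m and distance of each of shim_b, shim_c, shim_d from where it was at the start of the episode below 0.004 m) or (distance between shim_b and home_b below 0.0035 m and distance of each of shim_a, shim_c, shim_d from where it was at the start of the episode below 0.004 m) or (distance between shim_c and home_c below 0.0035 m and distance of each of shim_a, shim_b, shim_d from where it was at the start of the episode below 0.004 m) or (distance between shim_d and home_d below 0.0035 m and distance of each of shim_a, shim_b, shim_c from where it was at the start of the episode below 0.004 m)) and angle between plate's own z axis and vertical below 0.02 rad and angle between each of shim_a, shim_b, shim_c, shim_d's own z axis and vertical below 0.08 rad and linear speed of each of shim_a, shim_b, shim_c, shim_d below 0.02 m/s); the robot touches nothing.
It fails at once if a shim is lifted (8 mm or more) or tipped up (height (world z) of any of shim_a, shim_b, shim_c, shim_d above 0.028 m or angle between any of shim_a, shim_b, shim_c, shim_d's own z axis and vertical above 0.35 rad).
It fails at once if more than one shim is moved (over 4 mm) (distance of each of shim_a, shim_b from where it was at the start of the episode above 0.004 m or distance of each of shim_a, shim_c from where it was at the start of the episode above 0.004 m or distance of each of shim_a, shim_d from where it was at the start of the episode above 0.004 m or distance of each of shim_b, shim_c from where it was at the start of the episode above 0.004 m or distance of each of shim_b, shim_d from where it was at the start of the episode above 0.004 m or distance of each of shim_c, shim_d from where it was at the start of the episode above 0.004 m).
It fails at once if a bystander is moved by more than 15 mm or tipped (distance of any of spool_1, spool_2, screw_jar, bush, screwdriver, mic_body, flux_bottle, paper_cup from where it was at the start of the episode above 0.015 m or angle between any of spool_1, spool_2, screw_jar, bush, screwdriver, mic_body, flux_bottle, paper_cup's own z axis and vertical above 0.4 rad).
It also fails if it takes over 67 s, if anything falls off the work surface, if the arm or the gripper's body presses on something with over 40 N, if the wrist force passes 120 N, or if a joint passes its speed limit or range.

## Working session

There is one attempt and no reset: what is moved stays moved. The work goes in short steps, Python scripts to look and compute and a tool call to move; the robot and the scene stay as the last step left them, time stands still between calls to the robot, and variables do not carry over. Pictures are saved under pics/ and viewed, and the job is handed in when it is done.

Besides the shell and the picture viewer there is one more tool, called after "Request:" as a command line: name --argument value ..., lists and objects as JSON in quotes. send_rows: Moves the arm, as the interface text tells. Its arguments: {"type":"object","properties":{"deltas":{"type":"array","items":{"type":"object","properties":{"dx":{"type":"number"},"dy":{"type":"number"},"dz":{"type":"number"},"ax":{"type":"number"},"ay":{"type":"number"},"az":{"type":"number"},"fingers":{"type":"number"}}}}},"required":["deltas"]}

```bash
mkdir -p pics; cat > h.py <<'E'
import numpy as np, cv2, pickle
from plant import ctrl
def snap(n,fn):
    s=ctrl.snapshot(n); cv2.imwrite('pics/'+fn+'.png',s['image']); pickle.dump(s,open('pics/'+fn+'.pkl','wb')); return s
def load(fn): return pickle.load(open('pics/'+fn+'.pkl','rb'))
def ray(s,u,v,z):
    R=np.array(s['R']);t=np.array(s['t']);d=R.T@np.array([(u-s['cx'])/s['fx'],(v-s['cy'])/s['fy'],1]);c=-R.T@t
    return c+d*(z-c[2])/d[2]
def proj(s,X):
    p=np.array(s['R'])@np.array(X)+np.array(s['t']); return s['fx']*p[0]/p[2]+s['cx'],s['fy']*p[1]/p[2]+s['cy']
E
python3 - <<'E'
from h import *
for n in ['side','top','wrist']:
    s=snap(n,n+'0'); print(n,{k:np.round(v,3).tolist() for k,v in s.items() if k!='image'})
print(ctrl.get_obs())
E
```

```text
side {'fx': 384.152, 'fy': 384.152, 'cx': 283.234, 'cy': 203.673, 'R': [[-0.955, -0.297, -0.017], [-0.201, 0.688, -0.697], [0.218, -0.662, -0.717]], 't': [0.527, 0.16, 0.792]}
top {'fx': 535.774, 'fy': 535.774, 'cx': 282.971, 'cy': 215.163, 'R': [[0.002, -1.0, -0.005], [-0.98, -0.001, -0.198], [0.198, 0.005, -0.98]], 't': [0.01, 0.533, 1.246]}
wrist {'fx': 325.192, 'fy': 325.192, 'cx': 278.48, 'cy': 211.55, 'hand_eye': [[0.0, -0.307, 0.952, -0.134], [0.001, -0.952, -0.307, 0.085], [1.0, 0.001, 0.0, 0.001], [0.0, 0.0, 0.0, 1.0]]}
{'clock': 0.15, 'joint_pos': array([-5.93527370e+01,  2.05806168e+01,  6.46461063e-01, -1.47203763e-02,
       -7.01365340e+01, -1.65052998e+01]), 'qvel': array([ 0.01858894, -0.10553265,  0.14681724,  0.08761395,  0.02118149,
       -0.09396125]), 'tau': array([-4.34852536e-04, -5.83277571e+01,  2.93289417e+01,  7.00114891e+00,
        8.79229425e-03, -1.28003749e-04]), 'tool_pos': array([ 0.1647955 , -0.65422467,  0.25085815]), 'orientation': array([  5.42910823,  89.92796779, 109.56606119]), 'force': array([ 0.65864597,  0.40107316, -0.40053601]), 'moment': array([-0.00841158, -0.01090643, -0.02492824]), 'opening': 0.08767726247778554}
```

View pics/top0.png

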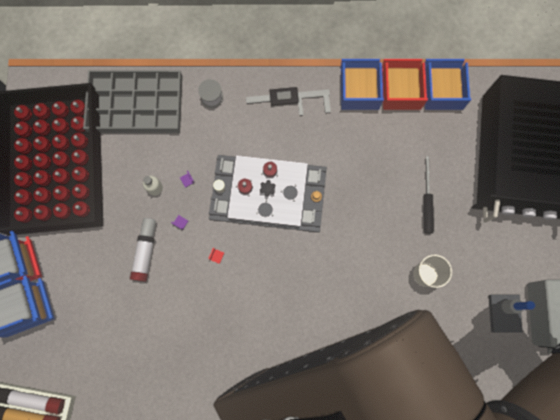

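View pics/side0.png

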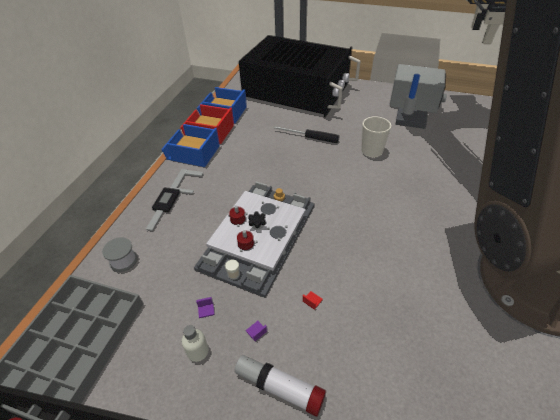

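View pics/wrist0.png

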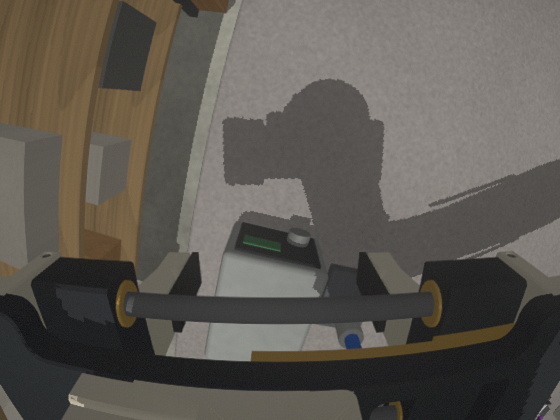

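```bash
python3 - <<'E'
from h import *
s=load('top0');im=s['image'][145:240,200:335]
cv2.imwrite('pics/z1.png',cv2.resize(im,None,fx=5.8,fy=5.8,interpolation=cv2.INTER_CUBIC))
m=(s['image'].min(2)>165).astype(np.uint8); 
full=np.zeros_like(m); full[145:240,200:335]=m[145:240,200:335]
m=cv2.morphologyEx(full,cv2.MORPH_OPEN,np.ones((3,3)))
cs,_=cv2.findContours(m,0,2);c=max(cs,key=cv2.contourArea)
r=cv2.minAreaRect(c);print(r)
w=np.array([ray(s,*(p[0]+0.0),0.037)[:2] for p in c],np.float32)
r=cv2.minAreaRect(w*1000);print(r, cv2.boxPoints(r))
E
```

```text
((267.24859619140625, 189.81234741210938), (73.43644714355469, 63.34232711791992), 6.483074188232422)
((601.1965942382812, 49.61266326904297), (180.80043029785156, 161.73583984375), 83.53424835205078) [[510.66312  -31.106068]
 [671.37024  -49.319027]
 [691.7301   130.33139 ]
 [531.02295  148.54436 ]]
```

View pics/z1.png

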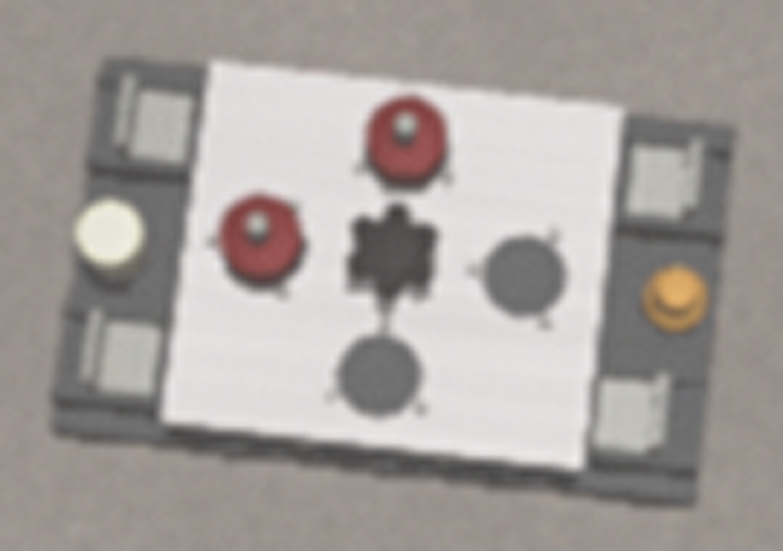

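Request:
send_rows --deltas '[{"ax":-2,"fingers":0},{"ax":-2,"fingers":0},{"ax":-2,"fingers":0},{"ax":-2,"fingers":0},{"ax":-2,"fingers":0},{"ax":-2,"fingers":0},{"ax":-1.9,"fingers":0}]'

```text
validation failed for argument at $.de...
```

```bash
cat >> h.py <<'E'
from scipy.spatial.transform import Rotation as Ro
C=np.array([0.6012,0.0496]);YAW=-6.47
a=np.deg2rad(YAW);EX=np.array([np.cos(a),np.sin(a)]);EY=np.array([-np.sin(a),np.cos(a)])
def st(tgt=None):
    o=ctrl.get_obs();p=o['tool_pos'];R=Ro.from_euler('xyz',o['orientation'],degrees=True).as_matrix()
    j=np.array([(p[:2]-C)@EX,(p[:2]-C)@EY])*1000
    want=np.array([[0,EX[0]*-1],[0,0]]) 
    Rd=np.column_stack([[0,0,-1],[-EY[0],-EY[1],0],[-EX[0],-EX[1],0]])
    rv=Ro.from_matrix(R.T@Rd).as_rotvec(degrees=True)/5
    print('t',round(o['clock'],3),'jig',j.round(2),'tip z',round(p[2]*1000-25,2),'turn',rv.round(3),'F',o['force'].round(2),'q',o['joint_pos'].round(1),'op',round(o['opening'],4))
    if tgt is not None:
        d=np.r_[C+EX*tgt[0]/1000+EY*tgt[1]/1000,(tgt[2]+25)/1000]-p
        print('tool d mm',(R.T@d*1000).round(2))
E
python3 - <<'E'
from h import *
st((58,-74,100))
E
```

```text
t 0.15 jig [-354.32 -748.52] tip z 225.86 turn [-1.3879e+01  1.3000e-02  7.0000e-03] F [ 0.66  0.4  -0.4 ] q [-59.4  20.6   0.6  -0.  -70.1 -16.5] op 0.0877
tool d mm [ 126.39 -623.35  486.08]
```

Request:
send_rows --deltas '[{"dx":0,"dy":0,"dz":0,"ax":-2,"ay":0,"az":0,"fingers":0},{"dx":0,"dy":0,"dz":0,"ax":-2,"ay":0,"az":0,"fingers":0},{"dx":0,"dy":0,"dz":0,"ax":-2,"ay":0,"az":0,"fingers":0},{"dx":0,"dy":0,"dz":0,"ax":-2,"ay":0,"az":0,"fingers":0},{"dx":0,"dy":0,"dz":0,"ax":-2,"ay":0,"az":0,"fingers":0},{"dx":0,"dy":0,"dz":0,"ax":-2,"ay":0,"az":0,"fingers":0},{"dx":0,"dy":0,"dz":0,"ax":-1.9,"ay":0,"az":0,"fingers":0}]'

```text
clock: 1.02
tool_pos: [0.1648, -0.6543, 0.2511]
orientation: [-64.9, 90.0, 109.1]
force: [0.3, -1.0, 0.3]
opening: 0.0231
```

```bash
python3 - <<'E'
from h import *
st((58,-74,100))
E
```

```text
t 1.025 jig [-354.29 -748.63] tip z 226.14 turn [0.085 0.004 0.008] F [ 0.32 -1.01  0.29] q [-59.4  20.6   0.7  -0.  -70.1  53.3] op 0.0231
tool d mm [ 126.47 -671.45 -417.35]
```

Request:
send_rows --deltas '[{"dx":0,"dy":-45,"dz":-28,"ax":0,"ay":0,"az":0,"fingers":0},{"dx":0,"dy":-45,"dz":-28,"ax":0,"ay":0,"az":0,"fingers":0},{"dx":0,"dy":-45,"dz":-28,"ax":0,"ay":0,"az":0,"fingers":0},{"dx":0,"dy":-45,"dz":-28,"ax":0,"ay":0,"az":0,"fingers":0},{"dx":0,"dy":-45,"dz":-28,"ax":0,"ay":0,"az":0,"fingers":0},{"dx":0,"dy":-45,"dz":-28,"ax":0,"ay":0,"az":0,"fingers":0},{"dx":0,"dy":-45,"dz":-28,"ax":0,"ay":0,"az":0,"fingers":0},{"dx":0,"dy":-45,"dz":-28,"ax":0,"ay":0,"az":0,"fingers":0},{"dx":0,"dy":-45,"dz":-28,"ax":0,"ay":0,"az":0,"fingers":0},{"dx":0,"dy":-45,"dz":-28,"ax":0,"ay":0,"az":0,"fingers":0},{"dx":0,"dy":-45,"dz":-28,"ax":0,"ay":0,"az":0,"fingers":0},{"dx":0,"dy":-45,"dz":-28,"ax":0,"ay":0,"az":0,"fingers":0}]'

```text
clock: 2.52
tool_pos: [0.5594, -0.1535, 0.2515]
orientation: [-33.1, 90.0, 140.6]
force: [0.7, -0.3, 1.4]
opening: 0.0005
```

```bash
python3 - <<'E'
from h import *
st((58,-74,60))
E
```

```text
t 2.525 jig [ -18.65 -206.47] tip z 226.54 turn [0.025 0.001 0.   ] F [ 0.72 -0.32  1.35] q [  4.   11.7 -11.6  -0.  -66.7 -10.3] op 0.0005
tool d mm [ 166.54 -132.3   -76.95]
```

Request:
send_rows --deltas '[{"dx":40,"dy":-44,"dz":-26,"ax":0,"ay":0,"az":0,"fingers":0},{"dx":40,"dy":-44,"dz":-26,"ax":0,"ay":0,"az":0,"fingers":0},{"dx":40,"dy":-44,"dz":-25,"ax":0,"ay":0,"az":0,"fingers":0},{"dx":40,"dy":0,"dz":0,"ax":0,"ay":0,"az":0,"fingers":0},{"dx":0,"dy":0,"dz":0,"ax":0,"ay":0,"az":0,"fingers":0},{"dx":0,"dy":0,"dz":0,"ax":0,"ay":0,"az":0,"fingers":0}]'

```text
clock: 3.28
tool_pos: [0.6472, -0.0371, 0.0972]
orientation: [172.7, 89.9, -13.6]
force: [-0.7, 0.4, 1.1]
opening: 0.0005
```

```bash
python3 - <<'E'
from h import *
snap('wrist','w1');snap('top','t1');snap('side','s1')
st((58,-74,38))
E
```

```text
t 3.425 jig [ 55.78 -80.93] tip z 73.09 turn [ 0.016 -0.037  0.011] F [-0.38  0.04 -0.41] q [ 13.9  25.4 -13.6   0.  -50.9 -20.3] op 0.0007
tool d mm [35.1  -6.9  -2.12]
```

View pics/w1.png

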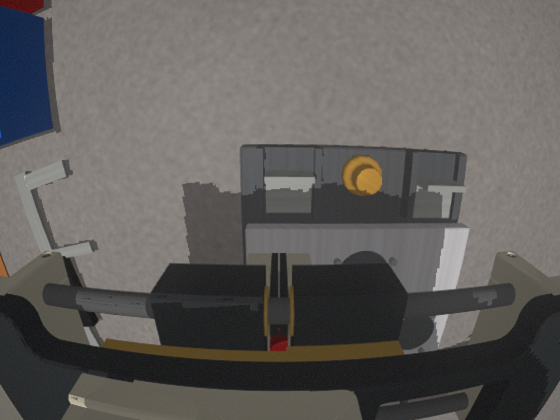

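View pics/s1.png

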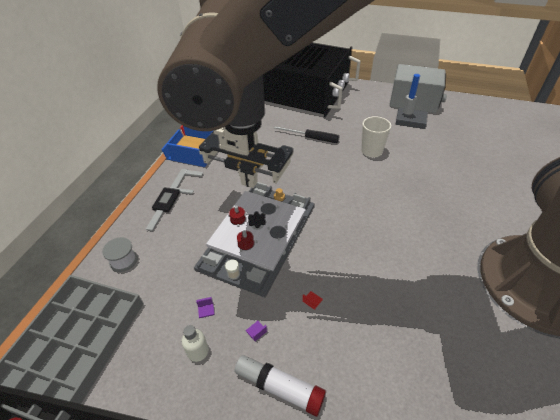

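Request:
send_rows --deltas '[{"dx":10,"dy":-7,"dz":-2,"ax":0,"ay":0,"az":0,"fingers":0},{"dx":20,"dy":0,"dz":0,"ax":0,"ay":0,"az":0,"fingers":0},{"dx":4,"dy":0,"dz":0,"ax":0,"ay":0,"az":0,"fingers":0},{"dx":0,"dy":0,"dz":0,"ax":0,"ay":0,"az":0,"fingers":0},{"dx":1,"dy":0,"dz":0,"ax":0,"ay":0,"az":0,"fingers":0},{"dx":1,"dy":0,"dz":0,"ax":0,"ay":0,"az":0,"fingers":0},{"dx":1,"dy":0,"dz":0,"ax":0,"ay":0,"az":0,"fingers":0},{"dx":0,"dy":0,"dz":0,"ax":0,"ay":0,"az":0,"fingers":0}]'

```text
clock: 4.42
tool_pos: [0.6498, -0.03, 0.0592]
orientation: [-170.8, 89.9, 2.9]
force: [-0.2, -0.1, 2.6]
opening: 0.0006
```

```bash
python3 - <<'E'
from h import *
st((58,-74,38))
E
```

```text
t 4.425 jig [ 57.3  -73.58] tip z 34.18 turn [ 0.024 -0.012  0.002] F [-0.16 -0.14  2.58] q [ 14.5  28.1 -15.1   0.  -46.7 -20.9] op 0.0006
tool d mm [-3.82  0.42 -0.7 ]
```

Request:
send_rows --deltas '[{"dx":1,"dy":0,"dz":0,"ax":0,"ay":0,"az":0,"fingers":0},{"dx":1,"dy":0,"dz":0,"ax":0,"ay":0,"az":0,"fingers":0},{"dx":0,"dy":0,"dz":0,"ax":0,"ay":0,"az":0,"fingers":0}]'

```text
clock: 4.8
tool_pos: [0.6499, -0.0299, 0.057]
orientation: [-173.2, 89.9, 0.5]
force: [2.2, -0.7, 4.1]
opening: 0.0004
```

```bash
python3 - <<'E'
from h import *
st((58,-74,38))
snap('wrist','w2')
E
```

```text
t 4.8 jig [ 57.35 -73.54] tip z 32.04 turn [ 0.025 -0.012  0.001] F [ 2.22 -0.73  4.06] q [ 14.5  28.2 -15.2   0.  -46.5 -20.9] op 0.0004
tool d mm [-5.96  0.46 -0.65]
```

View pics/w2.png

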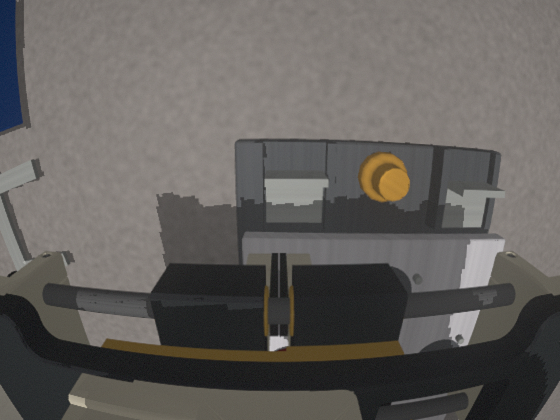

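```bash
python3 - <<'E'
from h import *
s=load('top0')
for n,u,v,z in [('tab top end hi',697,140,42),('tab top lo',692,212,42),('tongue corner far near plate',633,145,24),('tongue corner near plate bottom',628,212,24),('plate fr',622,106,37),('plate nr',583,468,37)]:
    p=ray(s,200+u/5.8,145+v/5.8,z/1000)[:2]-C
    print(n,(p@EX*1000).round(1),(p@EY*1000).round(1))
st((58,-140,80))
E
```

```text
tab top end hi 65.3 -124.3
tab top lo 33.3 -125.4
tongue corner far near plate 65.3 -97.5
tongue corner near plate bottom 35.1 -98.5
plate fr 78.3 -90.8
plate nr -81.5 -91.3
t 4.85 jig [ 57.33 -73.56] tip z 32.05 turn [ 0.024 -0.012  0.002] F [ 2.   -1.14  3.31] q [ 14.5  28.2 -15.2   0.  -46.5 -20.9] op 0.0002
tool d mm [-47.96  66.43  -0.58]
```

Request:
send_rows --deltas '[{"dx":-10,"dy":0,"dz":0,"ax":0,"ay":0,"az":0,"fingers":0},{"dx":-30,"dy":0,"dz":0,"ax":0,"ay":0,"az":0,"fingers":0},{"dx":0,"dy":36,"dz":3,"ax":0,"ay":0,"az":0,"fingers":0},{"dx":0,"dy":36,"dz":4,"ax":0,"ay":0,"az":0,"fingers":0},{"dx":0,"dy":0,"dz":0,"ax":0,"ay":0,"az":0,"fingers":0},{"dx":15,"dy":0,"dz":0,"ax":0,"ay":0,"az":0,"fingers":0},{"dx":0,"dy":0,"dz":0,"ax":0,"ay":0,"az":0,"fingers":0}]'

```text
clock: 5.72
tool_pos: [0.6332, -0.1001, 0.0798]
orientation: [5.1, 89.8, 178.7]
force: [0.1, -0.3, 0.3]
opening: -0.0001
```

```bash
python3 - <<'E'
from h import *
st((50,-145,30))
snap('wrist','w3');snap('top','t3');s=snap('side','s3')
cv2.imwrite('pics/s3z.png',cv2.resize(s['image'][90:300,150:400],None,fx=2.8,fy=2.8,interpolation=cv2.INTER_CUBIC))
E
```

```text
t 5.725 jig [  48.62 -145.12] tip z 54.77 turn [ 0.026  0.04  -0.004] F [ 0.13 -0.29  0.33] q [  8.4  26.1 -15.2  -0.  -48.9 -14.7] op -0.0001
tool d mm [24.77 -0.12 -1.47]
```

View pics/w3.png

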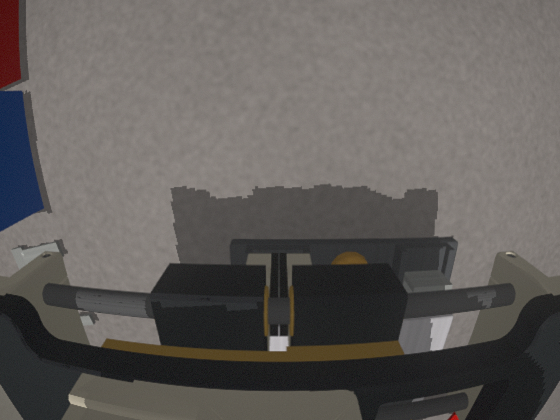

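View pics/s3z.png

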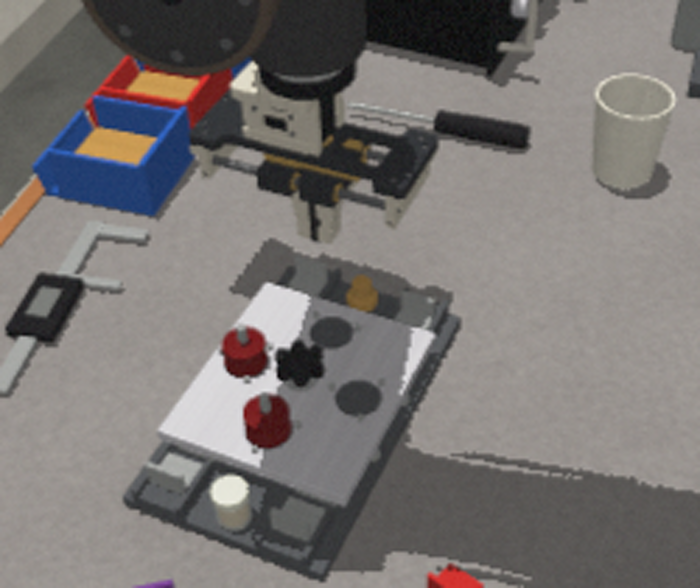

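Request:
send_rows --deltas '[{"dx":12,"dy":0,"dz":-1,"ax":0,"ay":0,"az":0,"fingers":0},{"dx":12,"dy":0,"dz":0,"ax":0,"ay":0,"az":0,"fingers":0},{"dx":0,"dy":0,"dz":0,"ax":0,"ay":0,"az":0,"fingers":0},{"dx":0,"dy":-4,"dz":0,"ax":0,"ay":0,"az":0,"fingers":0},{"dx":0,"dy":-3,"dz":0,"ax":0,"ay":0,"az":0,"fingers":0},{"dx":0,"dy":-3,"dz":0,"ax":0,"ay":0,"az":0,"fingers":0},{"dx":0,"dy":-3,"dz":0,"ax":0,"ay":0,"az":0,"fingers":0},{"dx":0,"dy":-3,"dz":0,"ax":0,"ay":0,"az":0,"fingers":0},{"dx":0,"dy":0,"dz":0,"ax":0,"ay":0,"az":0,"fingers":0}]'

```text
clock: 7.0
tool_pos: [0.6372, -0.0847, 0.0578]
orientation: [-129.6, 90.0, 44.1]
force: [0.5, -0.6, -0.5]
opening: 0.0005
```

```bash
python3 - <<'E'
from h import *
st((50,-103.5,30))
snap('wrist','w4')
s=snap('side','s4')
cv2.imwrite('pics/s4z.png',cv2.resize(s['image'][90:300,150:400],None,fx=2.8,fy=2.8,interpolation=cv2.INTER_CUBIC))
E
```

```text
t 7.0 jig [  50.91 -129.34] tip z 32.81 turn [ 0.024 -0.002  0.002] F [ 0.5  -0.6  -0.46] q [  9.8  27.6 -16.2  -0.  -46.2 -16.1] op 0.0005
tool d mm [  2.82 -25.84   0.86]
```

View pics/w4.png

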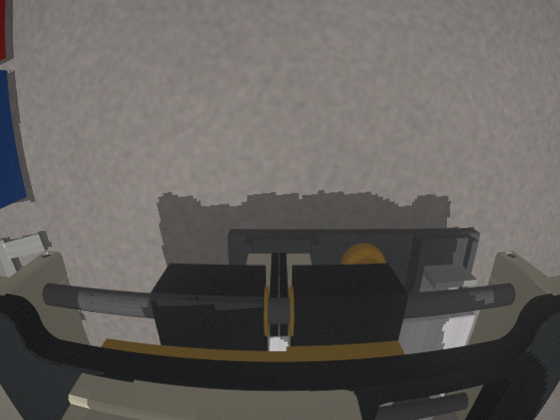

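View pics/s4z.png

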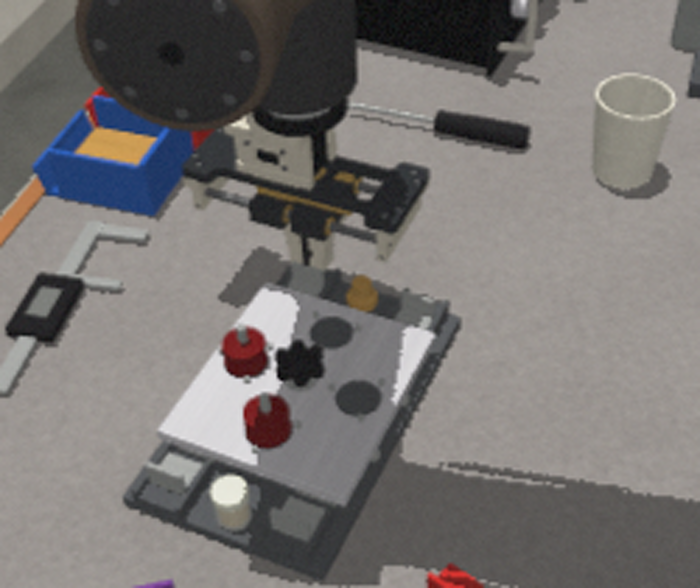

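Request:
send_rows --deltas '[{"dx":0,"dy":-3,"dz":0,"ax":0,"ay":0,"az":0,"fingers":0},{"dx":0,"dy":-3,"dz":0,"ax":0,"ay":0,"az":0,"fingers":0},{"dx":0,"dy":-3,"dz":0,"ax":0,"ay":0,"az":0,"fingers":0},{"dx":0,"dy":-3,"dz":0,"ax":0,"ay":0,"az":0,"fingers":0},{"dx":0,"dy":-3,"dz":0,"ax":0,"ay":0,"az":0,"fingers":0},{"dx":0,"dy":-3,"dz":0,"ax":0,"ay":0,"az":0,"fingers":0},{"dx":0,"dy":-2,"dz":0,"ax":0,"ay":0,"az":0,"fingers":0},{"dx":0,"dy":0,"dz":0,"ax":0,"ay":0,"az":0,"fingers":0}]'

```text
clock: 8.1
tool_pos: [0.6395, -0.0671, 0.0594]
orientation: [101.1, 89.9, -85.2]
force: [-2.3, -10.7, 10.8]
opening: 0.0003
```

```bash
python3 - <<'E'
from h import *
st((50,-103.5,30))
E
```

```text
t 8.1 jig [  51.22 -111.65] tip z 34.4 turn [ 0.029 -0.006 -0.029] F [ -2.32 -10.74  10.79] q [ 11.4  27.5 -16.2   0.2 -46.3 -17.9] op 0.0003
tool d mm [ 4.38 -8.16  1.2 ]
```

```bash
python3 - <<'E'
from h import *
snap('wrist','w5')
s=snap('side','s5')
cv2.imwrite('pics/s5z.png',cv2.resize(s['image'][150:220,200:340],None,fx=5.5,fy=5.5,interpolation=cv2.INTER_CUBIC))
s=snap('top','t5')
cv2.imwrite('pics/t5z.png',cv2.resize(s['image'][145:240,200:335],None,fx=5.8,fy=5.8,interpolation=cv2.INTER_CUBIC))
st()
E
```

```text
t 8.25 jig [  51.26 -111.71] tip z 34.39 turn [ 0.026 -0.007 -0.028] F [ -2.37 -11.42  11.08] q [ 11.4  27.5 -16.2   0.2 -46.3 -17.9] op 0.0001
```

View pics/w5.png

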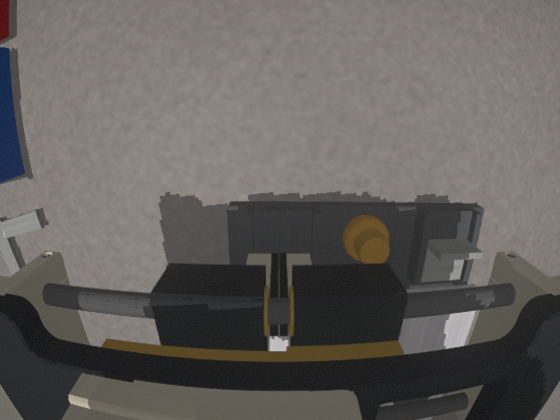

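View pics/s5z.png

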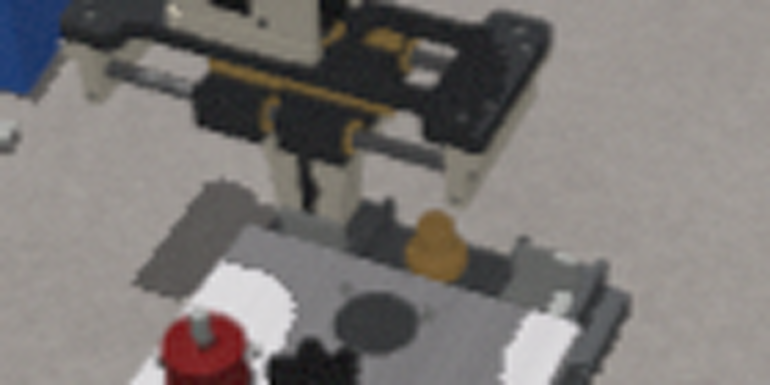

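View pics/t5z.png

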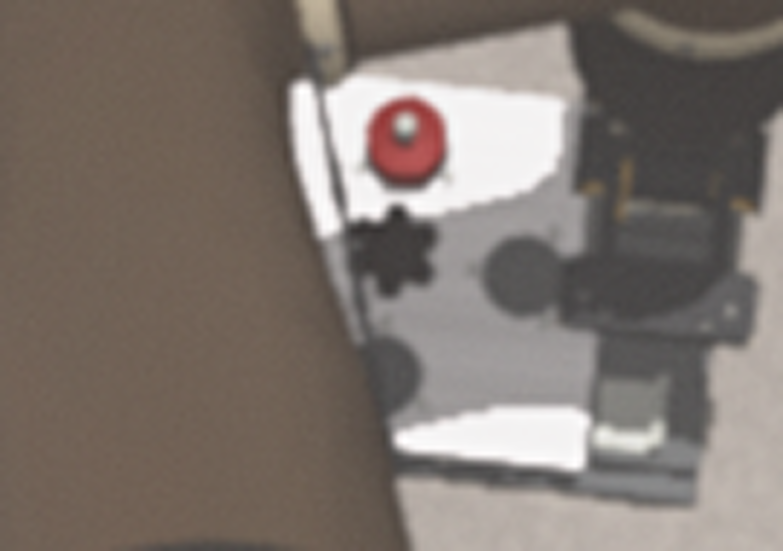

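Request:
send_rows --deltas '[{"dx":0,"dy":5,"dz":0,"ax":0,"ay":0,"az":0,"fingers":0},{"dx":0,"dy":8,"dz":0,"ax":0,"ay":0,"az":0,"fingers":0},{"dx":-20,"dy":0,"dz":0,"ax":0,"ay":0,"az":0,"fingers":0},{"dx":-25,"dy":0,"dz":0,"ax":0,"ay":0,"az":0,"fingers":0},{"dx":0,"dy":-25,"dz":0,"ax":0,"ay":0,"az":0,"fingers":0},{"dx":0,"dy":-25,"dz":0,"ax":0,"ay":0,"az":0,"fingers":0},{"dx":0,"dy":0,"dz":0,"ax":0,"ay":0,"az":0,"fingers":0},{"dx":0,"dy":0,"dz":0,"ax":0,"ay":0,"az":0,"fingers":0}]'

```text
clock: 9.25
tool_pos: [0.6433, -0.0284, 0.1024]
orientation: [2.4, 90.0, 176.1]
force: [-0.2, -0.7, -0.3]
opening: 0.0006
```

```bash
python3 - <<'E'
from h import *
st((58,-74,38))
s=snap('wrist','w6')
cv2.imwrite('pics/w6z.png',cv2.resize(s['image'][130:270,200:480],None,fx=2.8,fy=2.8,interpolation=cv2.INTER_CUBIC))
s=snap('side','s6')
cv2.imwrite('pics/s6z.png',cv2.resize(s['image'][150:220,200:340],None,fx=5.5,fy=5.5,interpolation=cv2.INTER_CUBIC))
E
```

```text
t 9.25 jig [ 50.61 -72.75] tip z 77.41 turn [ 0.026  0.006 -0.   ] F [-0.19 -0.73 -0.33] q [ 14.8  24.8 -13.8  -0.  -51.4 -21.1] op 0.0006
tool d mm [39.41  1.27 -7.41]
```

View pics/w6z.png

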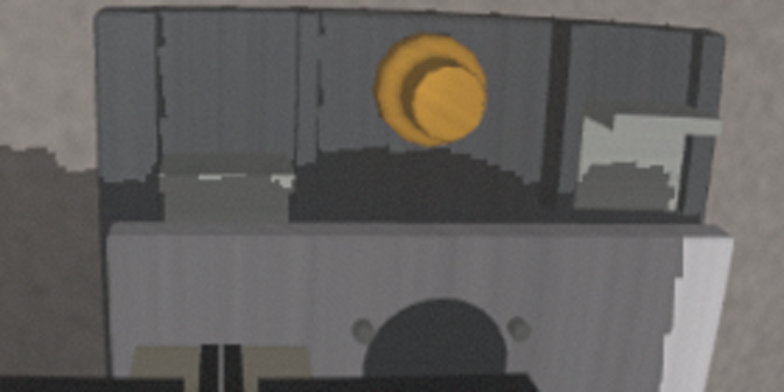

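View pics/s6z.png

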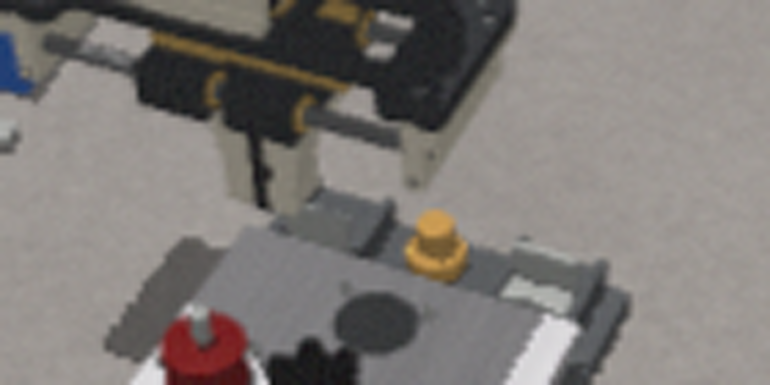

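```bash
cat >> h.py <<'E'
def wray(s,u,v,z,o):
    x,y=(u-s['cx'])/s['fx'],(v-s['cy'])/s['fy'];r=np.hypot(x,y)
    d=np.array([x/r*np.sin(r),y/r*np.sin(r),np.cos(r)])
    H=np.array(s['hand_eye']);R=Ro.from_euler('xyz',o['orientation'],degrees=True).as_matrix()
    c=R@H[:3,3]+o['tool_pos'];d=R@H[:3,:3]@d
    p=c+d*(z/1000-c[2])/d[2]-np.r_[C,0]
    return (p[:2]@EX*1000).round(1),(p[:2]@EY*1000).round(1)
E
python3 - <<'E'
from h import *
s=load('w6');o=ctrl.get_obs()
for n,u,v,z in [('plate edge',200,225,37),('plate edge R',700,228,37),('outer foot',228,152,24),('top outer L',195,175,42),('top outer R',293,175,42),('topinner L',198,180,42),('topinner R',293,189,42),('shim left bottom',165,220,24),('shim r bottom',288,222,24),('D tab outer top',650,117,42),('D tongue nose',620,210,24)]:
    print(n,wray(s,200+u/2.8,130+v/2.8,z,o))
E
```

```text
plate edge (np.float64(53.7), np.float64(-92.7))
plate edge R (np.float64(-72.9), np.float64(-92.3))
outer foot (np.float64(47.2), np.float64(-106.9))
top outer L (np.float64(54.6), np.float64(-105.8))
top outer R (np.float64(33.0), np.float64(-105.9))
topinner L (np.float64(54.0), np.float64(-104.7))
topinner R (np.float64(32.9), np.float64(-102.7))
shim left bottom (np.float64(62.5), np.float64(-89.8))
shim r bottom (np.float64(32.4), np.float64(-89.4))
D tab outer top (np.float64(-51.5), np.float64(-121.2))
D tongue nose (np.float64(-55.1), np.float64(-93.0))
```

Request:
send_rows --deltas '[{"dx":0,"dy":27,"dz":1,"ax":0,"ay":0,"az":0,"fingers":0},{"dx":0,"dy":27,"dz":1,"ax":0,"ay":0,"az":0,"fingers":0},{"dx":10,"dy":0,"dz":0,"ax":0,"ay":0,"az":0,"fingers":0},{"dx":20,"dy":0,"dz":0,"ax":0,"ay":0,"az":0,"fingers":0},{"dx":10,"dy":0,"dz":0,"ax":0,"ay":0,"az":0,"fingers":0},{"dx":0,"dy":0,"dz":0,"ax":0,"ay":0,"az":0,"fingers":0},{"dx":0,"dy":0,"dz":0,"ax":0,"ay":0,"az":0,"fingers":0}]'

```text
clock: 10.22
tool_pos: [0.636, -0.0815, 0.0632]
orientation: [180.0, 90.0, -6.3]
force: [1.0, -0.1, -0.4]
opening: 0.0004
```

```bash
python3 - <<'E'
from h import *
st((48,-114,28.5))
E
```

```text
t 10.225 jig [  49.32 -126.39] tip z 38.2 turn [ 0.027 -0.007  0.   ] F [ 1.02 -0.1  -0.36] q [ 10.1  27.1 -16.2   0.  -46.6 -16.4] op 0.0004
tool d mm [  9.7  -12.39   1.29]
```

Request:
send_rows --deltas '[{"dx":5,"dy":0,"dz":1,"ax":0,"ay":0,"az":0,"fingers":0},{"dx":5,"dy":0,"dz":0,"ax":0,"ay":0,"az":0,"fingers":0},{"dx":0,"dy":0,"dz":0,"ax":0,"ay":0,"az":0,"fingers":0},{"dx":0,"dy":-4,"dz":0,"ax":0,"ay":0,"az":0,"fingers":0},{"dx":0,"dy":-4,"dz":0,"ax":0,"ay":0,"az":0,"fingers":0},{"dx":0,"dy":-3,"dz":0,"ax":0,"ay":0,"az":0,"fingers":0},{"dx":0,"dy":0,"dz":0,"ax":0,"ay":0,"az":0,"fingers":0}]'

```text
clock: 11.1
tool_pos: [0.6359, -0.0704, 0.0529]
orientation: [-156.2, 90.0, 17.5]
force: [-0.1, -1.4, -0.9]
opening: 0.0004
```

```bash
python3 - <<'E'
from h import *
st((48,-114,28.5))
E
```

```text
t 11.1 jig [  47.96 -115.32] tip z 27.86 turn [ 0.027 -0.002  0.001] F [-0.11 -1.36 -0.88] q [ 11.1  27.7 -16.8  -0.  -45.4 -17.5] op 0.0004
tool d mm [-0.64 -1.32 -0.05]
```

Request:
send_rows --deltas '[{"dx":0,"dy":-2,"dz":0,"ax":0,"ay":0,"az":0,"fingers":0},{"dx":0,"dy":-2,"dz":0,"ax":0,"ay":0,"az":0,"fingers":0},{"dx":0,"dy":0,"dz":0,"ax":0,"ay":0,"az":0,"fingers":0}]'

```text
clock: 11.48
tool_pos: [0.6362, -0.0666, 0.0527]
orientation: [-59.1, 90.0, 114.5]
force: [0.2, -0.3, 0.2]
opening: 0.0001
```

```bash
python3 - <<'E'
from h import *
st((48,-103.5,28.5))
E
```

```text
t 11.475 jig [  47.85 -111.49] tip z 27.72 turn [0.023 0.    0.001] F [ 0.24 -0.27  0.25] q [ 11.5  27.7 -16.8  -0.  -45.4 -17.8] op 0.0001
tool d mm [-0.78 -7.99 -0.16]
```

No resistance this low; continuing gently.

Request:
send_rows --deltas '[{"dx":0,"dy":-2,"dz":0,"ax":0,"ay":0,"az":0,"fingers":0},{"dx":0,"dy":-2,"dz":0,"ax":0,"ay":0,"az":0,"fingers":0},{"dx":0,"dy":0,"dz":0,"ax":0,"ay":0,"az":0,"fingers":0}]'

```text
clock: 11.85
tool_pos: [0.6367, -0.0626, 0.0528]
orientation: [-161.1, 90.0, 12.6]
force: [0.2, 0.8, 0.6]
opening: 0.0002
```

```bash
python3 - <<'E'
from h import *
st((48,-103.5,28.5))
E
```

```text
t 11.85 jig [  47.93 -107.44] tip z 27.78 turn [ 0.025 -0.001  0.   ] F [0.16 0.81 0.65] q [ 11.8  27.7 -16.8  -0.  -45.4 -18.2] op 0.0002
tool d mm [-0.71 -3.94 -0.08]
```

Request:
send_rows --deltas '[{"dx":0,"dy":-1,"dz":0,"ax":0,"ay":0,"az":0,"fingers":0},{"dx":0,"dy":-1,"dz":0,"ax":0,"ay":0,"az":0,"fingers":0},{"dx":0,"dy":-1,"dz":0,"ax":0,"ay":0,"az":0,"fingers":0},{"dx":0,"dy":0,"dz":0,"ax":0,"ay":0,"az":0,"fingers":0}]'

```text
clock: 12.35
tool_pos: [0.6368, -0.0608, 0.0528]
orientation: [71.9, 89.9, -114.4]
force: [-0.0, -5.4, -0.4]
opening: 0.0003
```

```bash
python3 - <<'E'
from h import *
st((48,-103.5,28.5))
s=snap('side','s7')
cv2.imwrite('pics/s7z.png',cv2.resize(s['image'][150:220,200:340],None,fx=5.5,fy=5.5,interpolation=cv2.INTER_CUBIC))
E
```

```text
t 12.35 jig [  47.83 -105.71] tip z 27.78 turn [ 0.02   0.005 -0.014] F [-0.01 -5.44 -0.45] q [ 12.   27.8 -16.8   0.1 -45.4 -18.5] op 0.0003
tool d mm [-0.72 -2.21 -0.18]
```

View pics/s7z.png

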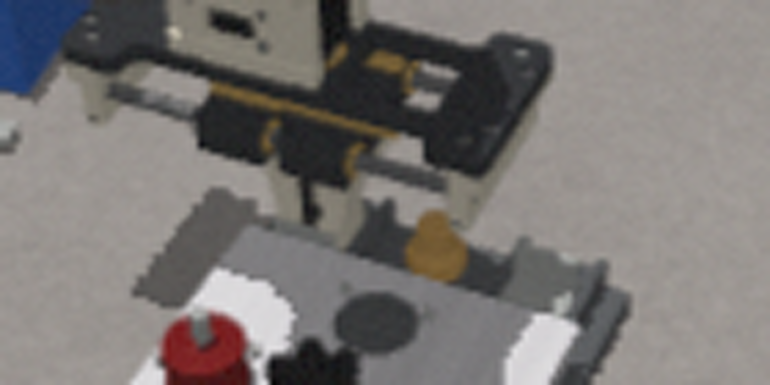

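Request:
send_rows --deltas '[{"dx":0,"dy":-1,"dz":0,"ax":0,"ay":0,"az":0,"fingers":0},{"dx":0,"dy":-1,"dz":0,"ax":0,"ay":0,"az":0,"fingers":0},{"dx":0,"dy":0,"dz":0,"ax":0,"ay":0,"az":0,"fingers":0}]'

```text
clock: 12.78
tool_pos: [0.6368, -0.0606, 0.0529]
orientation: [72.3, 89.8, -114.1]
force: [1.3, -15.2, 0.1]
opening: 0.0001
```

```bash
python3 - <<'E'
from h import *
st((48,-103.5,28.5))
E
```

```text
t 12.775 jig [  47.79 -105.46] tip z 27.87 turn [ 0.017  0.011 -0.035] F [  1.33 -15.2    0.08] q [ 12.1  27.8 -16.9   0.2 -45.5 -18.6] op 0.0001
tool d mm [-0.64 -1.95 -0.21]
```

Request:
send_rows --deltas '[{"dx":0,"dy":6,"dz":0,"ax":0,"ay":0,"az":0,"fingers":0},{"dx":0,"dy":8,"dz":0,"ax":0,"ay":0,"az":0,"fingers":0},{"dx":-25,"dy":0,"dz":0,"ax":0,"ay":0,"az":0,"fingers":0},{"dx":-25,"dy":0,"dz":0,"ax":0,"ay":0,"az":0,"fingers":0},{"dx":0,"dy":-22,"dz":-4,"ax":0,"ay":0,"az":0,"fingers":0},{"dx":0,"dy":-22,"dz":-4,"ax":0,"ay":0,"az":0,"fingers":0},{"dx":0,"dy":0,"dz":0,"ax":0,"ay":0,"az":0,"fingers":0},{"dx":0,"dy":0,"dz":0,"ax":0,"ay":0,"az":0,"fingers":0}]'

```text
clock: 13.78
tool_pos: [0.648, -0.0282, 0.1018]
orientation: [15.6, 89.9, -170.7]
force: [-0.4, -0.7, 1.1]
opening: 0.0004
```

```bash
python3 - <<'E'
from h import *
st((56,-72,38))
s=snap('wrist','w8');o=ctrl.get_obs()
cv2.imwrite('pics/w8z.png',cv2.resize(s['image'][130:270,200:480],None,fx=2.8,fy=2.8,interpolation=cv2.INTER_CUBIC))
E
```

```text
t 13.775 jig [ 55.3  -72.04] tip z 76.77 turn [ 0.034  0.019 -0.005] F [-0.39 -0.73  1.08] q [ 14.7  25.3 -13.1  -0.  -51.7 -21. ] op 0.0004
tool d mm [38.76 -0.06 -0.77]
```

View pics/w8z.png

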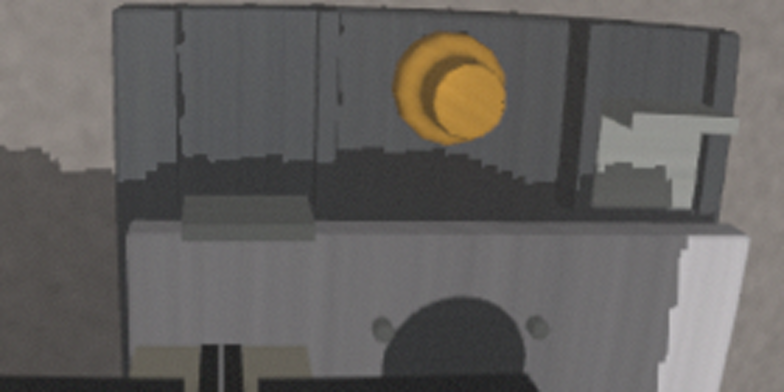

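```bash
python3 - <<'E'
from h import *
s=load('w8');o=ctrl.get_obs()
for n,u,v,z in [('plate edge',160,221,37),('plate edge r',350,222,37),('top outer',250,225,42),('topinner',250,240,42),('foot outer',250,196,24)]:
    print(n,wray(s,200+u/2.8,130+v/2.8,z,o))
E
```

```text
plate edge (np.float64(67.5), np.float64(-93.0))
plate edge r (np.float64(23.7), np.float64(-92.9))
top outer (np.float64(47.0), np.float64(-93.7))
topinner (np.float64(47.0), np.float64(-90.2))
foot outer (np.float64(46.4), np.float64(-95.4))
```

Request:
send_rows --deltas '[{"dx":15,"dy":-2,"dz":-2,"ax":0,"ay":0,"az":0,"fingers":0},{"dx":15,"dy":0,"dz":0,"ax":0,"ay":0,"az":0,"fingers":0},{"dx":5,"dy":0,"dz":0,"ax":0,"ay":0,"az":0,"fingers":0},{"dx":0,"dy":0,"dz":0,"ax":0,"ay":0,"az":0,"fingers":0},{"dx":1,"dy":0,"dz":0,"ax":0,"ay":0,"az":0,"fingers":0},{"dx":1,"dy":0,"dz":0,"ax":0,"ay":0,"az":0,"fingers":0},{"dx":0,"dy":0,"dz":0,"ax":0,"ay":0,"az":0,"fingers":0}]'

```text
clock: 14.7
tool_pos: [0.6508, -0.0271, 0.066]
orientation: [-154.5, 90.0, 19.2]
force: [-0.1, -0.5, -0.5]
opening: 0.0006
```

```bash
python3 - <<'E'
from h import *
st((56,-72,38))
E
```

```text
t 14.7 jig [ 57.9 -70.6] tip z 41.03 turn [ 0.021 -0.005  0.002] F [-0.08 -0.49 -0.48] q [ 14.7  27.7 -14.7  -0.  -47.6 -21.1] op 0.0006
tool d mm [3.03 1.4  1.9 ]
```

Request:
send_rows --deltas '[{"dx":3,"dy":0,"dz":0,"ax":0,"ay":0,"az":0,"fingers":0},{"dx":1,"dy":0,"dz":0,"ax":0,"ay":0,"az":0,"fingers":0},{"dx":1,"dy":0,"dz":0,"ax":0,"ay":0,"az":0,"fingers":0},{"dx":0,"dy":0,"dz":0,"ax":0,"ay":0,"az":0,"fingers":0},{"dx":0,"dy":0,"dz":0,"ax":0,"ay":0,"az":0,"fingers":0}]'

```text
clock: 15.32
tool_pos: [0.6507, -0.0271, 0.0613]
orientation: [166.1, 90.0, -20.3]
force: [-2.2, 0.8, 5.9]
opening: 0.0008
```

```bash
python3 - <<'E'
from h import *
st((56,-72,38))
E
```

```text
t 15.325 jig [ 57.82 -70.65] tip z 36.25 turn [ 0.024 -0.002 -0.001] F [-2.2   0.8   5.93] q [ 14.7  28.  -14.9   0.  -47.1 -21.1] op 0.0008
tool d mm [-1.75  1.35  1.82]
```

Already stiff; one more millimetre for a firm press, held briefly.

Request:
send_rows --deltas '[{"dx":0.7,"dy":0,"dz":0,"ax":0,"ay":0,"az":0,"fingers":0},{"dx":0,"dy":0,"dz":0,"ax":0,"ay":0,"az":0,"fingers":0},{"dx":0,"dy":0,"dz":0,"ax":0,"ay":0,"az":0,"fingers":0}]'

```text
clock: 15.7
tool_pos: [0.6507, -0.0271, 0.0612]
orientation: [173.7, 90.0, -12.7]
force: [-3.7, 1.4, 9.9]
opening: 0.0
```

```bash
python3 - <<'E'
from h import *
st((56,-72,38))
E
```

```text
t 15.7 jig [ 57.86 -70.63] tip z 36.16 turn [ 0.026 -0.006 -0.001] F [-3.69  1.38  9.95] q [ 14.8  28.  -14.9   0.  -47.1 -21.1] op 0.0
tool d mm [-1.84  1.36  1.86]
```

Request:
send_rows --deltas '[{"dx":0.7,"dy":0,"dz":0,"ax":0,"ay":0,"az":0,"fingers":0},{"dx":0,"dy":0,"dz":0,"ax":0,"ay":0,"az":0,"fingers":0},{"dx":-20,"dy":0,"dz":0,"ax":0,"ay":0,"az":0,"fingers":0},{"dx":-40,"dy":0,"dz":0,"ax":0,"ay":0,"az":0,"fingers":0},{"dx":-40,"dy":0,"dz":0,"ax":0,"ay":0,"az":0,"fingers":0},{"dx":-40,"dy":30,"dz":0,"ax":0,"ay":0,"az":0,"fingers":0},{"dx":-10,"dy":50,"dz":20,"ax":0,"ay":0,"az":0,"fingers":0},{"dx":0,"dy":50,"dz":20,"ax":0,"ay":0,"az":0,"fingers":0},{"dx":0,"dy":50,"dz":20,"ax":0,"ay":0,"az":0,"fingers":0},{"dx":0,"dy":50,"dz":20,"ax":0,"ay":0,"az":0,"fingers":0},{"dx":0,"dy":0,"dz":0,"ax":0,"ay":0,"az":0,"fingers":0},{"dx":0,"dy":0,"dz":0,"ax":0,"ay":0,"az":0,"fingers":0}]'

```text
clock: 17.2
tool_pos: [0.5457, -0.247, 0.2093]
orientation: [-149.4, 90.0, 24.2]
force: [0.6, 0.7, 0.1]
opening: 0.0005
```

```bash
python3 - <<'E'
from h import *
st()
s=snap('top','t9')
cv2.imwrite('pics/t9z.png',cv2.resize(s['image'][145:240,200:335],None,fx=5.8,fy=5.8,interpolation=cv2.INTER_CUBIC))
snap('side','s9')
E
```

```text
t 17.2 jig [ -21.76 -301.  ] tip z 184.29 turn [ 0.011 -0.002  0.001] F [0.61 0.74 0.13] q [ -5.7  15.2 -12.7  -0.  -62.1  -0.7] op 0.0005
```

View pics/t9z.png

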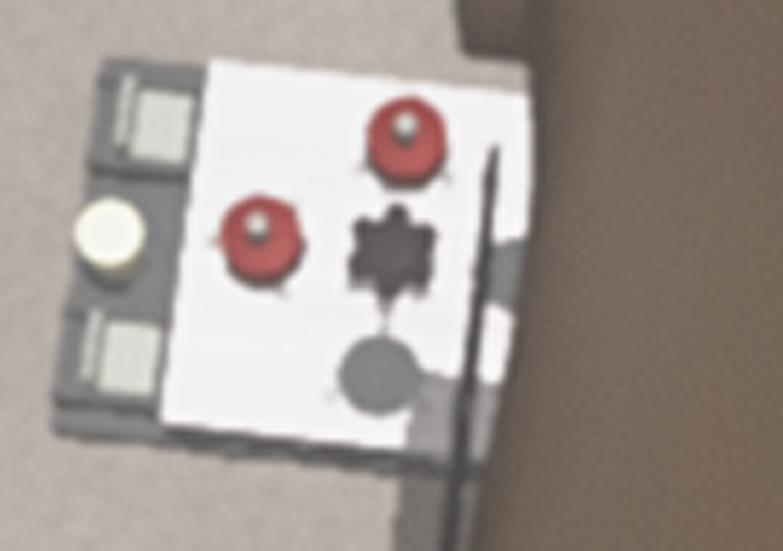

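View pics/s9.png

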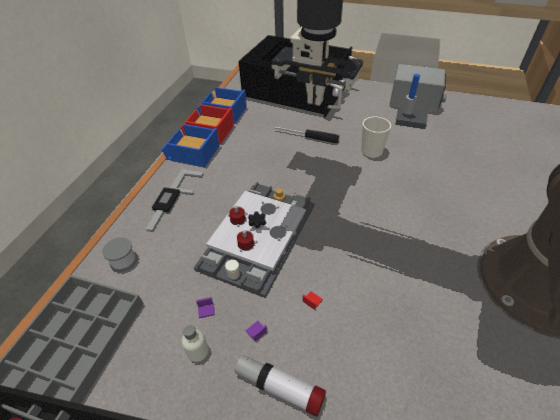

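```bash
python3 - <<'E'
from h import *
a=load('s9')['image'][175:260,230:325];b=load('side0')['image'][175:260,230:325]
cv2.imwrite('pics/cmp.png',cv2.resize(np.hstack([b,a]),None,fx=4.1,fy=4.1,interpolation=cv2.INTER_CUBIC))
E
```

```text
(no output)
```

View pics/cmp.png

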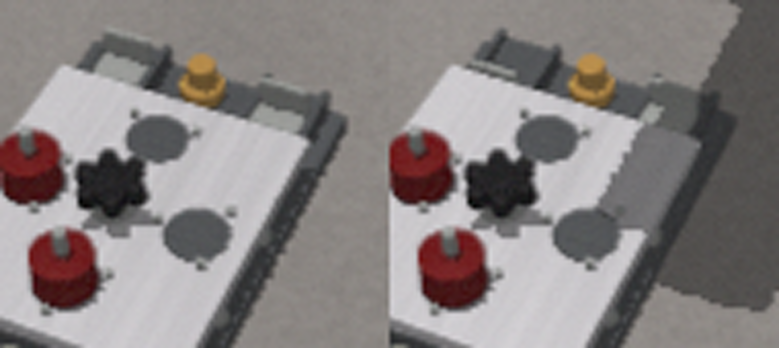

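The comparison shows shim c's tab flat against the plate edge. Shim d, the bush, the spools and the plate are unchanged, and the arm is clear.

```bash
python3 -c "
from plant import ctrl
print(ctrl.close_job())"
```

```text
the job is handed in; nothing more can be done
None
```

The rocking corner was c (far right). Its shim is now home, the corner no longer gives, and the job was handed in about 17 s into the run.

- **Finding the corner:** I pressed c first. It sank about 5 mm at roughly 4 N, so I did not press the other three.
- **Pushing the shim:** The first push, with the fingertip 33–34 mm up, stopped about 9 mm short at 11 N sideways and 11 N upward. I think the shim cocked under the plate. I backed off, lowered the fingertip to 28 mm and pushed again. It slid in freely and then stopped solid at 15 N.
- **Re-press:** The corner held about 10 N with the fingertip at 36.2 mm, so it sank less than 1 mm.
- **Final checks:**
  - The wrist and side pictures show the tab against the plate edge. My first wrist-camera figures put the tab top about 3 mm inside the edge, but I believe I had picked the lower line of the plate's side face. I did not re-measure it.
  - The other three shims, the spools, the jar, the bush and the plate look unchanged. In the last top view the arm hid the right side of the jig, so that side was checked only in the side view.
  - The gripper finished clear of the jig with near-zero force.

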